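# Put the painted house board on the easel

### The job

Take the orange board with the house picture out of the white drying rack and stand it upright on the green cutting mat, letting go of it, so that you can change your grip from its middle to one end: the rack leaves only the middle of the board free, the easel's backrest only the ends. Then take it again and set it on the narrow sloping ledge of the easel, centred, leaning flush against the backrest, with its picture facing out. Do not let it fall over, and leave the other boards and the things on the table where they are.

Things in the scene. Friction and masses are not known exactly. Their poses are not given: they have to be found in the camera images.
- board_orange: Orange painted wooden board with a purple house on one face, 20 mm thick (x), 180 mm wide (y), 110 mm high (z), 0.2 kg, standing on edge in the drying rack. Origin at the centre of its underside; +x is the normal of the painted face. It is in any of the three slots. Always upright in the rack with its picture towards the rack's +x side.
- rack: White drying rack, fixed, 190 (x) x 200 (y) x 117 mm. Origin: centre of underside. Floor 12 mm high; three slots along y at x = -60, 0, +60 mm, 25 mm wide between slats 6 mm thick. The slats cover the boards from 30 to 95 mm either side of the middle (y) and end 5 mm below the boards' tops; the middle 60 mm is open. Neighbouring boards are 40 mm apart. Boards lift straight up.
- mat: Dark green cutting mat, fixed flat on the table, 130 (x) x 200 (y) x 4 mm. Origin at the centre of its underside.
- easel: Small dark wooden table easel with a pale ledge, fixed, front +x. Origin on the table under the ledge's back edge. Flat backrest, 50 mm wide, leaning back 15 degrees (top to -x); its front face starts at the ledge at x = 0, z = 80 mm and runs 113 mm up the slope. Behind it only a thin central strut; free space beside it.
- easel_seat (a point): Middle of the line where the easel's ledge meets its backrest (easel frame x = 0, y = 0, z = 80 mm). The ledge is 110 mm wide (y) and juts 24 mm out, square to the backrest, so it slopes down 15 degrees towards it; no lip. The underside centre (origin) of a seated board is 9.7 mm in front (easel x) and 2.6 mm above this point.
- board_blue: Blue painted board, 20 mm thick (x), 180 mm wide (y), 110 mm high (z), 0.2 kg, standing on edge in the drying rack. Origin at the centre of its underside; +x is the normal of the painted face. To be left in the rack.
- board_green: Blue-green painted board, 20 mm thick (x), 180 mm wide (y), 110 mm high (z), 0.2 kg, standing on edge in the drying rack. Origin at the centre of its underside; +x is the normal of the painted face. To be left in the rack.
- jar_red: Red paint jar with white cap, 60 mm wide, 70 mm high, on the table. Origin at the centre of its underside.
- jar_yellow: Yellow paint jar with white cap, 60 mm wide, 70 mm high. Origin at the centre of its underside.
- glue: White glue bottle with orange cap, 52 mm wide, 150 mm high. Origin at the centre of its underside.
- slice: Slice of a log lying flat, 76 mm wide, 22 mm high. Origin at the centre of its underside.
- brush: Paint brush lying on the table. Origin on its underside near the middle; it lies along x.
There are look-alikes about, which are no part of the job. Leave any red look-alike of the mat alone.

How it is judged:
On the way:
1. The orange board stands upright on the green mat by itself, let go (x of board_orange in the frame of mat between -0.065 and 0.065 m and y of board_orange in the frame of mat between -0.1 and 0.1 m and z of board_orange in the frame of mat between 0 and 0.01 m and angle between board_orange's own z axis and vertical below 0.12 rad and contact force between the fingers and board_orange below 0.1 N and linear speed of board_orange below 0.02 m/s and angular speed of board_orange below 0.1 rad/s), for 0.2 s.
At the end, for the whole second after the job is handed in: The orange board sits at rest on the easel's ledge, let go: its underside's centre within about 6 mm of seated in height and depth and within 20 mm of the middle sideways, leaning back 10 to 20 degrees, parallel to the backrest within 0.1 rad, its picture to the easel's front (x of board_orange in the frame of easel between 0.003 and 0.0165 m and y of board_orange in the frame of easel between -0.02 and 0.02 m and z of board_orange in the frame of easel between 0.077 and 0.089 m and angle between board_orange's own z axis and vertical between 0.17 and 0.36 rad and angle between the y axis of board_orange and the y axis of easel, either way round below 0.1 rad and x of easel in the frame of board_orange below 0 m and contact force between board_orange and easel above 0.3 N and contact force between the fingers and board_orange below 0.1 N and linear speed of board_orange below 0.02 m/s and angular speed of board_orange below 0.1 rad/s); the robot touches nothing.
It fails at once if the orange board falls over (leans more than 40 degrees) (angle between board_orange's own z axis and vertical above 0.7 rad).
It fails at once if the blue or green board is moved more than 30 mm (distance of any of board_blue, board_green from where it was at the start of the episode above 0.03 m).
It fails at once if a jar, the glue bottle, the log slice or the brush is moved more than 30 mm (distance of any of jar_red, jar_yellow, glue, slice, brush from where it was at the start of the episode above 0.03 m).
It also fails if it takes over 53 s, if anything falls off the work surface, if the arm or the gripper's body presses on something with over 40 N, if the wrist force passes 120 N, or if a joint passes its speed limit or range.

### The arm

A 6-joint arm with a two-finger parallel gripper is mounted at the origin on the work surface. World frame = base frame: x ahead of the robot, y to its left, z up, the work surface at z = 0. Lengths are in m, angles in rad, forces in N, time in s.
With the tool pointing down it reaches from about 0.3 to 0.85 m from the base axis. Payload 4.2 kg.
Tool frame: the origin (TCP) lies on the front face of the gripper's body, between the roots of the fingers; the fingertips stand 78 mm ahead of it and the grasp point (between the pads) lies 60 mm ahead of it; z points along the fingers, y is the direction in which the jaws open and shut (so a half turn about z gives the same grasp; the last joint's range is limited). The gripper opens to 91 mm and grips with 3 to 60 N. Pads are 32 mm wide; open, the fingers measure 118 mm over their backs; the gripper's body (76 mm by 178 mm) begins 60 mm behind the grasp point.
Start: joints at [1.328, 0.32, 1.565, -0, 1.257, -0.02], TCP at [0.127, 0.561, 0.292] pointing down, gripper open.
Joint ranges: [-3.11, 3.11], [-0.84, 2.01], [0.21, 2.61], [-1.34, 4.49], [0.05, 2.63], [-2.56, 2.56]. Speed limits (rad/s): [2.57, 2.57, 3.14, 3.14, 3.14, 3.14].

### API

Orientations are given as a unit quaternion [w, x, y, z].
In Python, from bench import arm gives the robot as it stands.
- The arm moves only by the shell command python3 -m jog 'ROWS' [OPENING] [FORCE]. ROWS is a JSON object of lists of equal length, an entry for each row: "translation": the shift along the tool's x, y, z in m, a list of three; "roll": the turn about the tool's z in degrees. A call has exactly 5 rows; each row shifts and turns the commanded pose from where the row before left it, along the tool's axes as they then stand; what a row does not reach is not made up. A row lasts 1/12 s, in which the tool goes at most 41.7 mm and 7.16 degrees, less where a joint would pass 70% of its speed; a pose out of reach is approached as far as the arm can. A call with a gripper value outside its range is refused whole. OPENING is the finger opening in m, from 0 to 0.0912, set as the call begins (- or left out, the last holds). The fingers move at their own pace and stop on an object; FORCE is the grip in N (left out, the last holds). Time passes only in rows, so rows that do not move let the fingers close, or fill a call up. It gives the time, the measured TCP pose, the force and the opening at its end, in the units of the state.
- arm.sense(): the state, without advancing time (a new reading comes with each control period).
- arm.snapshot(name): name is "scene" or "top" or "wrist"; returns a dict with "color" (480x640x3 uint8, red, green, blue), "fx", "fy", "cx", "cy" (pixels), "origin" and "rotation" of the camera in the world; the wrist camera has in their place "hand_eye" (4x4, takes a point from camera to tool coordinates, whose origin is the TCP and whose axes are the flange's). Camera axes: x right, y down, z forward; pixel columns grow to the right and rows downward; lengths in m; the calibration is good to about 2 mm. A picture is of the moment at which its call begins: read the wrist's pose just before it. There is no depth.
- arm.hand_in(): hands the job in, once; it reports no verdict.
The state is a dict: "clock": time; "qpos": joint angles; "joint_velocities": joint speeds; "effort": joint torques, N m; "position": TCP position; "tcp_rot": TCP orientation; "contact_force": force on the tool from outside, world axes, zero at the start; "torque": the same for the moment, N m; "opening": finger opening in m.
Only numpy, scipy, OpenCV 4.12 (cv2) and the standard library are available. Lean on these libraries where they do the work, as an engineer would, in place of code of your own. Each camera call takes 0.05 s, during which the arm holds its last target. There are 200 camera calls.

## Working session

There is one attempt and no reset: what is moved stays moved. The work goes in short steps, Python scripts to look and compute and a shell command to move; the robot and the scene stay as the last step left them, time stands still between calls to the robot, and variables do not carry over. Pictures are saved under pics/ and viewed, about 8 in all and at most 12, crops included, and the job is handed in when it is done.

```bash
mkdir -p pics; ls
python3 - <<'E'
from bench import arm
import cv2
s=arm.sense(); print({k:(s[k]) for k in s})
for n in("scene","top"):
    d=arm.snapshot(n); cv2.imwrite(f"pics/{n}0.png",d["color"][:,:,::-1]); print(n,{k:d[k] for k in d if k!="color"})
E
```

```text
pics
{'clock': 0.0, 'qpos': array([ 1.32798728e+00,  3.20310844e-01,  1.56569220e+00, -3.53269736e-05,
        1.25738277e+00, -2.00096361e-02]), 'joint_velocities': array([ 8.73382209e-04, -7.95473398e-04,  1.76514361e-04,  6.79061994e-05,
       -8.78196111e-04, -8.10679627e-04]), 'effort': array([-4.44560046e-04, -4.12471139e+01, -2.31980360e+01,  7.26084178e-02,
        4.57628758e-02, -1.62948372e-04]), 'position': array([0.12697689, 0.5604269 , 0.29140416]), 'tcp_rot': array([-1.00826787e-04,  1.11163965e-01,  9.93801675e-01, -8.91050359e-04]), 'contact_force': array([-0.11735192,  0.66818012,  0.69887486]), 'torque': array([0.02761978, 0.01371872, 0.00669009]), 'opening': 0.09102903668886281}
scene {'fx': 442.9434769904005, 'fy': 442.9434769904005, 'cx': 325.5658348374114, 'cy': 238.87211573819775, 'origin': array([0.8789965 , 0.65261143, 0.54265773]), 'rotation': array([-0.13363325,  0.22408783,  0.84095331, -0.47405097])}
top {'fx': 538.628007576572, 'fy': 538.628007576572, 'cx': 315.47983280399285, 'cy': 232.18013352583444, 'origin': array([ 0.30950769, -0.00382044,  1.46153861]), 'rotation': array([ 0.04687374, -0.70037741,  0.71130952, -0.03623668])}
```

View pics/scene0.png

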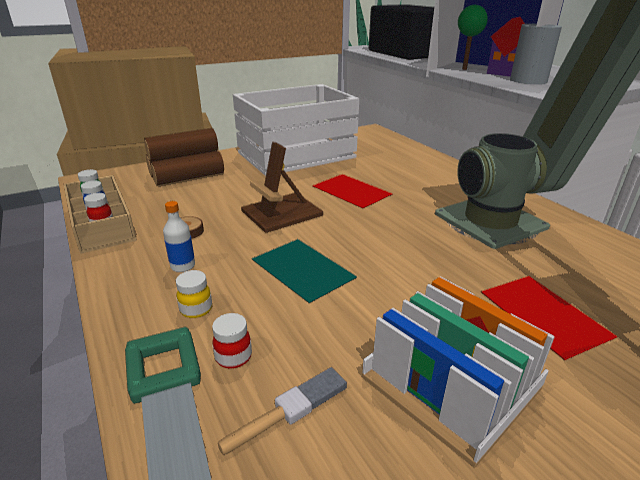

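View pics/top0.png

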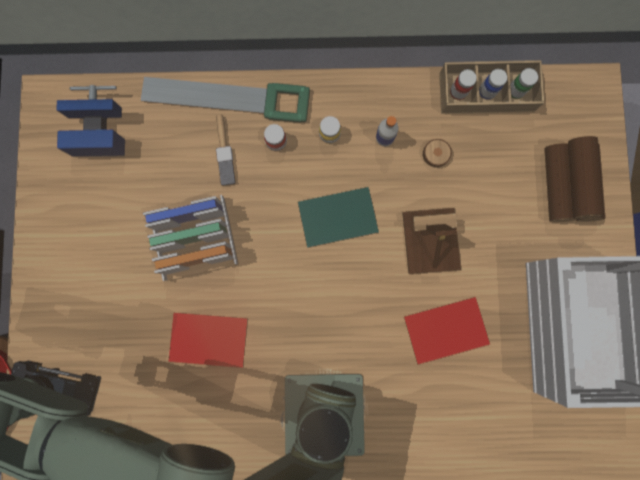

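The orange board could be confused with the blue board (top view 180,211), the green board (185,234), the orange glue cap (391,121), or the red house on the shelf (scene view 505,48). I pick the edge nearest the base, at top (190,257) / scene (490,312). The green mat is at top (338,217). The red mats at (208,340) and (447,330) are decoys. The easel is at (435,240).

```bash
cat > h.py <<'E'
import numpy as np, cv2
from scipy.spatial.transform import Rotation as R
from bench import arm
def rot(q): return R.from_quat([q[1],q[2],q[3],q[0]]).as_matrix()
CAM={"scene":(442.943,325.566,238.872,[0.8789965,0.65261143,0.54265773],[-0.13363325,0.22408783,0.84095331,-0.47405097]),
"top":(538.628,315.480,232.180,[0.30950769,-0.00382044,1.46153861],[0.04687374,-0.70037741,0.71130952,-0.03623668])}
def onz(cam,px,z):
    f,cx,cy,o,q=CAM[cam]; p=np.atleast_2d(px).astype(float)
    d=np.c_[(p[:,0]-cx)/f,(p[:,1]-cy)/f,np.ones(len(p))]@rot(q).T; o=np.array(o)
    return o+d*((z-o[2])/d[:,2])[:,None]
def proj(cam,P):
    f,cx,cy,o,q=CAM[cam]; c=(np.atleast_2d(P)-o)@rot(q); return c[:,:2]/c[:,2:]*f+[cx,cy]
E
python3 - <<'E'
from h import *
t=cv2.imread("pics/top0.png"); s=cv2.imread("pics/scene0.png")
C=lambda im,x0,x1,y0,y1,k:cv2.resize(im[y0:y1,x0:x1],None,fx=k,fy=k,interpolation=cv2.INTER_CUBIC)
out=np.zeros((600,800,3),np.uint8)
def put(a,x,y): out[y:y+a.shape[0],x:x+a.shape[1]]=a
put(C(t,140,240,190,285,4),0,0); put(C(t,395,470,200,280,4),420,0); put(C(s,420,560,270,365,2),0,390); put(C(s,235,330,135,235,2),300,390)
cv2.imwrite("pics/c1.png",out)
hsv=cv2.cvtColor(t,cv2.COLOR_BGR2HSV)
def rect(lo,hi,x0,x1,y0,y1):
    m=np.zeros(t.shape[:2],np.uint8); m[y0:y1,x0:x1]=cv2.inRange(hsv,lo,hi)[y0:y1,x0:x1]
    c=max(cv2.findContours(m,0,2)[0],key=cv2.contourArea); return cv2.boxPoints(cv2.minAreaRect(c))
b=rect((75,80,30),(100,255,140),290,390,180,255); print("mat",b,onz("top",b,.004),onz("top",b.mean(0),.004))
for n,lo,hi,y0,y1 in(("orange",(5,150,120),(16,255,255),240,275),("green",(65,80,60),(90,255,255),218,250),("blue",(105,120,80),(125,255,255),195,225)):
    b=rect(lo,hi,140,240,y0,y1); print(n,b.round(1).tolist(),onz("top",b,.122)[:,:2].round(4).tolist(),onz("top",b.mean(0),.122))
E
```

```text
mat [[348. 213.]
 [348. 213.]
 [348. 213.]
 [348. 213.]] [[ 0.53322999 -0.07278997  0.004     ]
 [ 0.53322999 -0.07278997  0.004     ]
 [ 0.53322999 -0.07278997  0.004     ]
 [ 0.53322999 -0.07278997  0.004     ]] [[ 0.53322999 -0.07278997  0.004     ]]Traceback (most recent call last):
  File "<stdin>", line 14, in <module>
  File "<stdin>", line 11, in rect
ValueError: max() iterable argument is empty
```

View pics/c1.png

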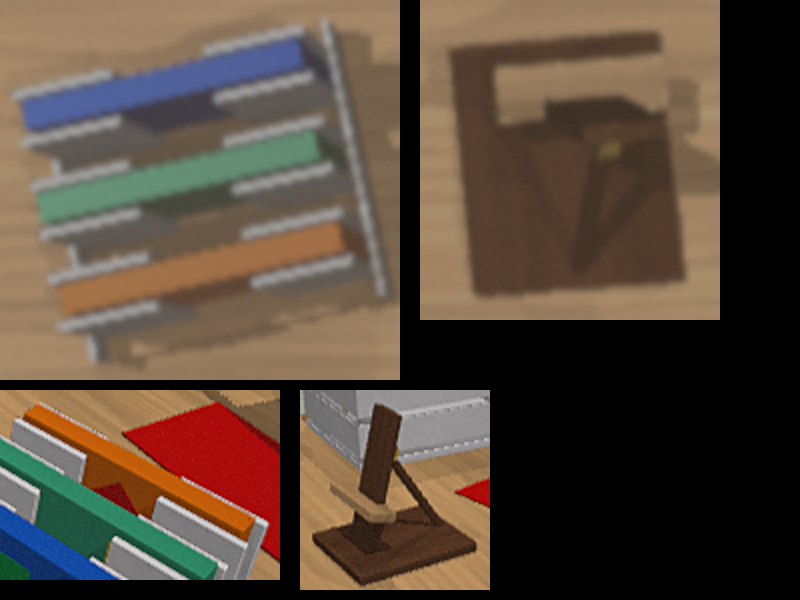

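The crop shows the orange board nearest the base with its house face towards world +x, the same way the easel's ledge points. Its crop ends, (61,301) and (342,236), come to full-image (155.3,265.3) and (225.5,249). The ledge's front edge runs from (413.8,216.5) to (456,214.3).

Run:
```python
from h import *
np.set_printoptions(precision=4,suppress=True)
t4=lambda p:np.array(p)/4+[140,190]; e4=lambda p:(np.array(p)-[420,0])/4+[395,200]
b=onz("top",t4([[57,288],[65,315],[346,250],[338,223]]),.122)[:,:2]; print("orange",b.tolist(),b.mean(0))
L,Rr=(b[0]+b[1])/2,(b[2]+b[3])/2; print("len",np.linalg.norm(L-Rr),"y-axis ang",np.degrees(np.arctan2(*(L-Rr)[::-1])))
m=onz("top",[[299,203],[368,188],[378,233],[307,246]],.004)[:,:2]; print("mat",m.tolist(),m.mean(0))
l=onz("top",e4([[495,66],[664,57]]),.0862)[:,:2]; print("ledge",l, np.linalg.norm(l[0]-l[1]),"ang",np.degrees(np.arctan2(*(l[0]-l[1])[::-1])))
bs=onz("top",e4([[450,48],[660,35],[685,280],[475,295]]),.012)[:,:2]; print("base",bs,[np.degrees(np.arctan2(*(bs[i]-bs[j])[::-1])) for i,j in((0,1),(3,2),(0,3),(1,2))])
s=arm.sense(); M=rot(s["tcp_rot"]); print(s["position"],M, np.degrees(np.arctan2(M[1,1],M[0,1])))
```

```text
orange [[0.3994967872540629, 0.4194066743027895], [0.3825541185920321, 0.4140409335617782], [0.42044598298679103, 0.23840548536548853], [0.43747183382416543, 0.24350891503087627]] [0.41   0.3288]
len 0.17981336444507728 y-axis ang 102.17862578715048
mat [[0.5632561641561623, 0.06093577983341945], [0.6017357425484127, -0.12918660785400124], [0.4768551767631481, -0.1531083748083876], [0.4444590412779582, 0.04048279292031322]] [ 0.5216 -0.0452]
ledge [[ 0.5086 -0.2377]
 [ 0.5126 -0.3462]] 0.10858107321424908 ang 92.11708827582835
base [[ 0.5322 -0.2203]
 [ 0.5387 -0.3627]
 [ 0.3726 -0.3719]
 [ 0.3647 -0.2314]] [np.float64(92.61160454600038), np.float64(93.21117790199163), np.float64(3.7924095689537802), np.float64(3.179337864399682)]
[0.127  0.5605 0.2915] [[-0.9753  0.221  -0.0004]
 [ 0.221   0.9753 -0.0016]
 [ 0.0001 -0.0016 -1.    ]] 77.23380367545084
```

```bash
for i in 1 2; do python3 -m jog '{"translation":[[-0.0327,-0.0163,0.002],[-0.0327,-0.0163,0.002],[-0.0327,-0.0163,0.002],[-0.0327,-0.0163,0.002],[-0.0327,-0.0163,0.002]],"roll":[0,0,0,0,0]}' 0.05 50; done
python3 -m jog '{"translation":[[0,0,0],[0,0,0],[0,0,0],[0,0,0],[0,0,0]],"roll":[6.5,6.5,6.5,6.5,6.5]}'
python3 -m jog '{"translation":[[0,0,0],[0,0,0],[0,0,0],[0,0,0],[0,0,0]],"roll":[6.5,6.5,6.5,6.5,6.5]}'
python3 - <<'E'
from h import *
np.set_printoptions(precision=4,suppress=True)
s=arm.sense(); d=arm.snapshot("wrist"); np.savez("w1.npz",**d,pos=s["position"],q=s["tcp_rot"]); print(s["position"],s["qpos"],s["contact_force"],s["opening"]);M=rot(s["tcp_rot"]);print(np.degrees(np.arctan2(M[1,1],M[0,1])),d["hand_eye"],d["fx"],d["cx"],d["cy"])
cv2.imwrite("pics/w1.png",d["color"][:,:,::-1])
E
```

```text
clock: 0.52
position: [0.2693, 0.4438, 0.2818]
tcp_rot: [-0.0, 0.111, 0.994, -0.0]
contact_force: [0.1, 0.1, -0.1]
opening: 0.0608
clock: 0.93
position: [0.4109, 0.3281, 0.2719]
tcp_rot: [-0.0, 0.111, 0.994, -0.0]
contact_force: [1.4, 0.5, -0.8]
opening: 0.0501
clock: 1.35
position: [0.4099, 0.3292, 0.2718]
tcp_rot: [-0.0, 0.388, 0.922, -0.0]
contact_force: [0.4, 0.5, -1.1]
opening: 0.05
clock: 1.77
position: [0.4098, 0.3294, 0.2718]
tcp_rot: [-0.0, 0.63, 0.777, -0.0]
contact_force: [0.6, 1.1, 0.5]
opening: 0.0499
[0.4098 0.3294 0.2718] [0.6552 0.2572 1.7078 0.     1.1775 0.4473] [0.5701 1.0708 0.512 ] 0.04989270333484638
11.911601810402423 [[-0.001  -0.9574 -0.2887  0.083 ]
 [ 1.     -0.0007 -0.0011  0.    ]
 [ 0.0009 -0.2887  0.9574 -0.0921]
 [ 0.      0.      0.      1.    ]] 419.57157230550644 320.0372267755212 236.79827124542047
```

View pics/w1.png

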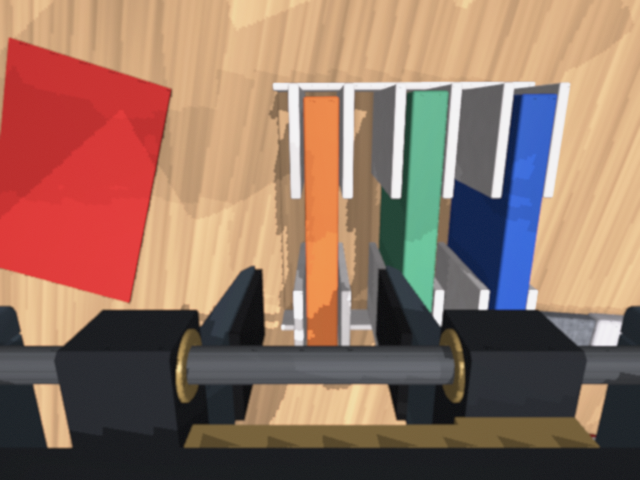

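The wrist view shows the orange top edge at columns 304–340, centred between the finger pads (263 and 378). Its far end is at about (321,97) and its near end at about (322,346). I'll convert these.

```bash
cat >> h.py <<'E'
def wr(f,px,z):
    d=np.load(f); T=np.eye(4); T[:3,:3]=rot(d["q"]); T[:3,3]=d["pos"]; T=T@d["hand_eye"]
    p=np.atleast_2d(px).astype(float); v=np.c_[(p[:,0]-d["cx"])/d["fx"],(p[:,1]-d["cy"])/d["fy"],np.ones(len(p))]@T[:3,:3].T
    return T[:3,3]+v*((z-T[2,3])/v[:,2])[:,None]
def intool(s,P):
    return (np.atleast_2d(P)-s["position"])@rot(s["tcp_rot"])
E
python3 - <<'E'
from h import *
np.set_printoptions(precision=4,suppress=True)
P=wr("w1.npz",[[304,97],[338,97],[305,346],[340,346]],.122); print(P,P.mean(0)); print(intool(arm.sense(),P))
E
```

```text
[[0.3823 0.4155 0.122 ]
 [0.4005 0.4193 0.122 ]
 [0.413  0.2641 0.122 ]
 [0.4354 0.2689 0.122 ]] [0.4078 0.342  0.122 ]
[[ 0.0899 -0.0094  0.1499]
 [ 0.09    0.0092  0.1499]
 [-0.0645 -0.01    0.1499]
 [-0.0645  0.0128  0.1499]]
```

Centred to about 1 mm, with the far end 90 mm along tool x. Descend and grip.

```bash
python3 -m jog '{"translation":[[0,0,0.022],[0,0,0.022],[0,0,0.022],[0,0,0.021],[0,0,0.02]],"roll":[0,0,0,0,0]}' 0.05 50
python3 -m jog '{"translation":[[0,0,0],[0,0,0],[0,0,0],[0,0,0],[0,0,0]],"roll":[0,0,0,0,0]}' 0 50
python3 -m jog '{"translation":[[0,0,-0.005],[0,0,-0.015],[0,0,-0.025],[0,0,-0.03],[0,0,-0.03]],"roll":[0,0,0,0,0]}'
```

```text
clock: 2.23
position: [0.4096, 0.3293, 0.1639]
tcp_rot: [-0.0, 0.627, 0.779, -0.0]
contact_force: [-0.2, -0.9, -1.4]
opening: 0.0498
clock: 2.65
position: [0.4105, 0.33, 0.1666]
tcp_rot: [0.0, 0.628, 0.779, 0.001]
contact_force: [-0.9, 0.1, 1.4]
opening: 0.02
clock: 3.07
position: [0.4095, 0.3292, 0.2716]
tcp_rot: [-0.0, 0.628, 0.778, -0.0]
contact_force: [0.3, 1.0, -2.2]
opening: 0.0195
```

Gripped (opening 19.5 mm) and lifted, with the underside about 0.153 below the TCP. Now clear the rack and carry it to above the mat centre.

```bash
python3 -m jog '{"translation":[[0,0,-0.03],[0,0,-0.025],[-0.01,0.001,-0.005],[-0.02,0.002,0],[-0.03,0.0025,0]],"roll":[0,0,0,0,0]}'
python3 -m jog '{"translation":[[-0.034,0.003,0],[-0.034,0.003,0],[-0.034,0.003,0],[-0.034,0.003,0],[-0.034,0.003,0]],"roll":[0,0,0,0,0]}'
python3 -m jog '{"translation":[[-0.034,0.003,0],[-0.034,0.003,0],[-0.034,0.002,0],[-0.034,0.002,0],[-0.024,0.001,0]],"roll":[0,0,0,0,0]}'
python3 - <<'E'
from h import *
np.set_printoptions(precision=4,suppress=True)
s=arm.sense(); print(s["position"],s["qpos"]); print(intool(s,[.5216,-.0452,.157]))
d=arm.snapshot("wrist"); np.savez("w2.npz",**d,pos=s["position"],q=s["tcp_rot"]); cv2.imwrite("pics/w2.png",d["color"][:,:,::-1])
E
```

```text
clock: 3.48
position: [0.4277, 0.2721, 0.33]
tcp_rot: [-0.0, 0.627, 0.779, 0.0]
contact_force: [0.4, 0.3, -2.2]
opening: 0.02
clock: 3.9
position: [0.4781, 0.1067, 0.3292]
tcp_rot: [-0.001, 0.628, 0.778, -0.001]
contact_force: [-0.2, -0.1, -3.1]
opening: 0.0199
clock: 4.32
position: [0.5229, -0.0482, 0.329]
tcp_rot: [-0.0, 0.628, 0.778, -0.001]
contact_force: [0.4, -0.1, -3.2]
opening: 0.0195
[ 0.5229 -0.0482  0.329 ] [-0.1132  0.2197  1.611  -0.0014  1.3127 -0.3249]
[[ 0.0034 -0.0003  0.172 ]]
```

View pics/w2.png

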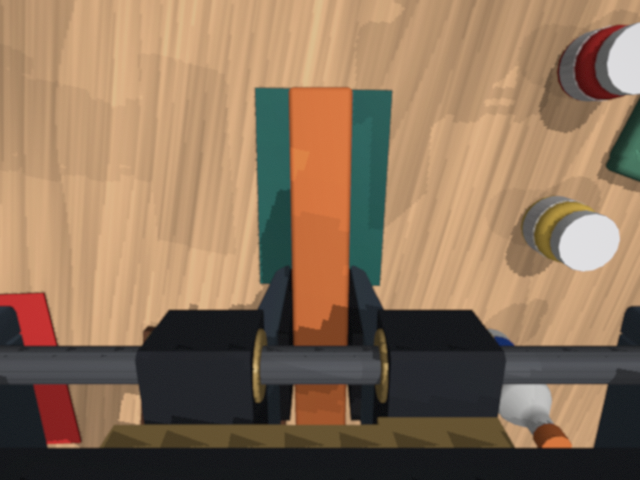

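The board is over the mat, which spans columns 255–391 with the board centred at 320, and the two are parallel. Lower it slowly at the end.

```bash
python3 -m jog '{"translation":[[0.003,0,0.03],[0,0,0.035],[0,0,0.035],[0,0,0.03],[0,0,0.02]],"roll":[0,0,0,0,0]}'
python3 -m jog '{"translation":[[0,0,0.01],[0,0,0.004],[0,0,0.002],[0,0,0.001],[0,0,0]],"roll":[0,0,0,0,0]}'
python3 -m jog '{"translation":[[0,0,0.001],[0,0,0.001],[0,0,0.001],[0,0,0.001],[0,0,0]],"roll":[0,0,0,0,0]}'
```

```text
clock: 4.78
position: [0.52, -0.0422, 0.1763]
tcp_rot: [-0.003, 0.628, 0.778, -0.002]
contact_force: [-0.5, -0.1, -1.5]
opening: 0.0197
clock: 5.2
position: [0.5234, -0.0421, 0.1643]
tcp_rot: [0.001, 0.628, 0.778, 0.001]
contact_force: [-0.2, -0.4, -2.2]
opening: 0.0201
clock: 5.62
position: [0.5227, -0.0419, 0.1592]
tcp_rot: [-0.0, 0.628, 0.778, 0.0]
contact_force: [-0.8, -0.5, -2.6]
opening: 0.0199
```

```bash
for i in 1 2 ; do python3 -m jog '{"translation":[[0,0,0.001],[0,0,0],[0,0,0.001],[0,0,0],[0,0,0]],"roll":[0,0,0,0,0]}'; done
```

```text
clock: 6.03
position: [0.5228, -0.0421, 0.1586]
tcp_rot: [0.0, 0.628, 0.778, 0.0]
contact_force: [-2.4, -0.9, 8.8]
opening: 0.0198
clock: 6.45
position: [0.5228, -0.042, 0.1585]
tcp_rot: [0.001, 0.628, 0.778, 0.0]
contact_force: [-5.3, -0.4, 22.0]
opening: 0.0199
```

Touchdown at TCP z ≈ 0.1587. Relieve the pressure, release, rise straight up.

```bash
python3 -m jog '{"translation":[[0,0,-0.001],[0,0,-0.001],[0,0,-0.0005],[0,0,0],[0,0,0]],"roll":[0,0,0,0,0]}'
python3 -m jog '{"translation":[[0,0,0],[0,0,0],[0,0,0],[0,0,0],[0,0,0]],"roll":[0,0,0,0,0]}' 0.05
python3 -m jog '{"translation":[[0,0,-0.01],[0,0,-0.02],[0,0,-0.025],[0,0,-0.03],[0,0,-0.025]],"roll":[0,0,0,0,0]}'
python3 - <<'E'
from h import *
s=arm.sense(); print(s["position"])
d=arm.snapshot("wrist"); np.savez("w3.npz",**d,pos=s["position"],q=s["tcp_rot"]); w=d["color"][:,:,::-1]
d=arm.snapshot("scene"); cv2.imwrite("pics/w3.png",np.hstack([cv2.resize(w,(480,360)),d["color"][150:450,150:470,::-1][:, :, :].repeat(1,0) if 0 else cv2.resize(d["color"][180:420,180:390,::-1],(315,360))]))
E
```

```text
clock: 6.87
position: [0.5229, -0.042, 0.1586]
tcp_rot: [0.0, 0.628, 0.778, 0.0]
contact_force: [-2.9, -1.0, 9.1]
opening: 0.0198
clock: 7.28
position: [0.5228, -0.0419, 0.1574]
tcp_rot: [-0.0, 0.628, 0.778, -0.0]
contact_force: [0.4, 0.8, -0.4]
opening: 0.0489
clock: 7.7
position: [0.5229, -0.042, 0.2702]
tcp_rot: [0.001, 0.628, 0.778, 0.0]
contact_force: [0.2, 0.4, 0.1]
opening: 0.0498
[ 0.52289586 -0.04195812  0.27017265]
```

View pics/w3.png

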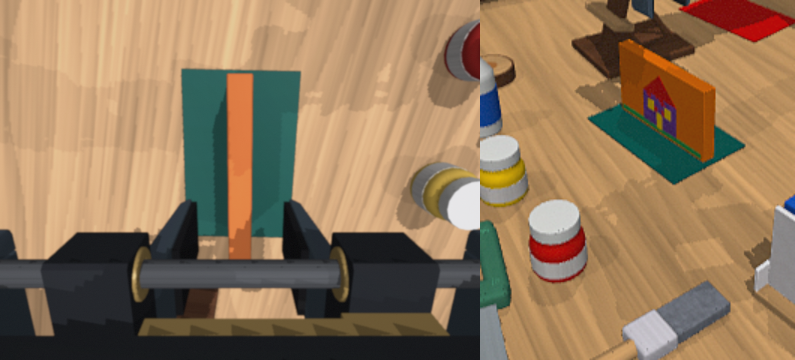

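The board stands alone on the mat, house to the front. Before regripping, I'll look at the easel from close up with the wrist camera.

```bash
python3 -m jog '{"translation":[[-0.02,-0.005,-0.015],[-0.033,-0.008,-0.015],[-0.036,-0.008,-0.005],[-0.036,-0.009,0],[-0.036,-0.009,0]],"roll":[0,0,0,0,0]}'
python3 -m jog '{"translation":[[-0.036,-0.009,0],[-0.036,-0.009,0],[-0.036,-0.009,0],[-0.034,-0.008,0],[-0.027,-0.006,0]],"roll":[0,0,0,0,0]}'
python3 -m jog '{"translation":[[0,0,0],[0,0,0],[0,0,0],[0,0,0],[0,0,0]],"roll":[0,0,0,0,0]}'
python3 - <<'E'
from h import *
s=arm.sense(); print(s["position"],s["joint_velocities"].round(3))
d=arm.snapshot("wrist"); np.savez("w4.npz",**d,pos=s["position"],q=s["tcp_rot"]); w=d["color"][:,:,::-1]
cv2.imwrite("pics/w4.png",w)
E
```

```text
clock: 8.22
position: [0.5185, -0.209, 0.3032]
tcp_rot: [0.0, 0.627, 0.779, 0.0]
contact_force: [0.2, 0.8, 0.1]
opening: 0.0496
clock: 8.63
position: [0.5137, -0.384, 0.3021]
tcp_rot: [-0.0, 0.628, 0.778, -0.0]
contact_force: [-0.5, 0.6, -0.4]
opening: 0.0496
clock: 9.05
position: [0.5147, -0.3801, 0.3029]
tcp_rot: [-0.0, 0.627, 0.779, 0.0]
contact_force: [0.7, 0.4, -0.5]
opening: 0.0496
[ 0.51470398 -0.38012279  0.30291457] [ 0.    -0.001 -0.005 -0.004 -0.002 -0.004]
```

View pics/w4.png

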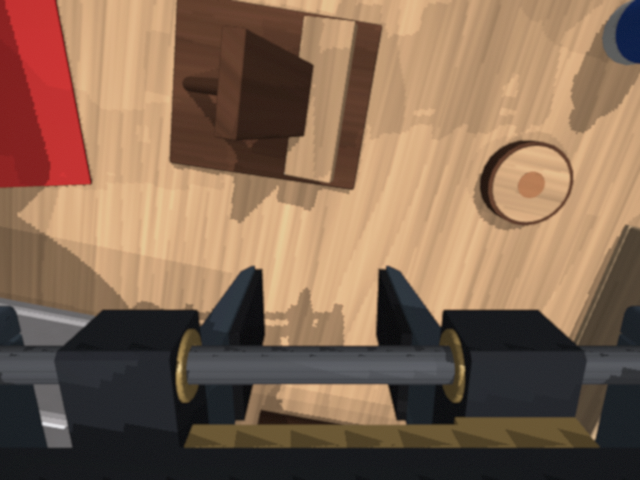

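In the picture, the backrest foot runs (313,68)–(305,136) and its top front edge (246,25)–(237,139). The ledge's front edge runs (357,21)–(332,182). I'll fit the easel pose to these.

Run:
```python
from h import *
from scipy.optimize import least_squares
np.set_printoptions(precision=4,suppress=True)
d=np.load("w4.npz"); T=np.eye(4); T[:3,:3]=rot(d["q"]); T[:3,3]=d["pos"]; T=T@d["hand_eye"]
Q=np.array([[0,.025,.08],[0,-.025,.08],[-.0292,.025,.1891],[-.0292,-.025,.1891],[.0232,.055,.0862],[.0232,-.055,.0862]])
uv=np.array([[313,68],[305,136],[246,25],[237,139],[357,21],[332,182]],float)
def pr(p):
    c,s=np.cos(p[2]),np.sin(p[2]); W=Q@np.array([[c,-s,0],[s,c,0],[0,0,1]]).T+[p[0],p[1],0]
    k=(W-T[:3,3])@T[:3,:3]; return k[:,:2]/k[:,2:]*d["fx"]+[d["cx"],d["cy"]]
r=least_squares(lambda p:(pr(p)-uv).ravel(),[.487,-.29,.05]); print(r.x,np.degrees(r.x[2]),"resid",(pr(r.x)-uv).round(1).tolist())
print("top-view check of ledge corners predicted", proj("top",[[r.x[0]+np.cos(r.x[2])*a-np.sin(r.x[2])*b,r.x[1]+np.sin(r.x[2])*a+np.cos(r.x[2])*b,.0862] for a,b in((.0232,.055),(.0232,-.055))]))
# board from w3
P=wr("w3.npz",[[227*4/3,73*4/3],[252*4/3,73*4/3]],.114); print("board far end",P)
s=arm.sense(); print("to regrasp", intool(s,[.5228+.208*.07,-.042-.978*.07,.158]))
```

```text
[ 0.4882 -0.2942  0.0628] 3.5993970216354136 resid [[2.0, -4.5], [-0.1, 0.3], [1.1, 1.6], [-0.4, 1.3], [-1.0, -0.8], [-2.0, 0.8]]
top-view check of ledge corners predicted [[413.8109 216.7732]
 [456.5107 213.4014]]
board far end [[0.4943 0.0439 0.114 ]
 [0.5126 0.0478 0.114 ]]
to regrasp [[0.2587 0.0796 0.145 ]]
```

The fit gives the easel at (0.488, −0.294) with yaw 3.6°, and it agrees with the top view within 1 px. Go to the board's −y end, 70 mm from its middle.

```bash
for i in 1 2; do python3 -m jog '{"translation":[[0.0259,0.008,0],[0.0259,0.008,0],[0.0259,0.008,0],[0.0259,0.008,0],[0.0259,0.008,0]],"roll":[0,0,0,0,0]}'; done
python3 -m jog '{"translation":[[0,0,0.01],[0,0,0.02],[0,0,0.02],[0,0,0],[0,0,0]],"roll":[0,0,0,0,0]}'
python3 - <<'E'
from h import *
np.set_printoptions(precision=4,suppress=True)
s=arm.sense(); print(s["position"], intool(s,[[.5228+.208*.07,-.042-.978*.07,.158]]))
d=arm.snapshot("wrist"); np.savez("w5.npz",**d,pos=s["position"],q=s["tcp_rot"]); w=d["color"][:,:,::-1]
cv2.imwrite("pics/w5.png",w)
E
```

```text
clock: 9.52
position: [0.5261, -0.2443, 0.303]
tcp_rot: [0.0, 0.627, 0.779, 0.0]
contact_force: [0.1, 0.7, -0.3]
opening: 0.0499
clock: 9.93
position: [0.5375, -0.1092, 0.3032]
tcp_rot: [0.0, 0.627, 0.779, 0.0]
contact_force: [-0.4, -0.6, -0.6]
opening: 0.05
clock: 10.35
position: [0.5372, -0.1112, 0.2521]
tcp_rot: [-0.001, 0.628, 0.779, -0.001]
contact_force: [0.1, -0.3, -0.2]
opening: 0.0498
[ 0.5372 -0.1112  0.2521] [[0.0006 0.0005 0.0941]]
```

View pics/w5.png

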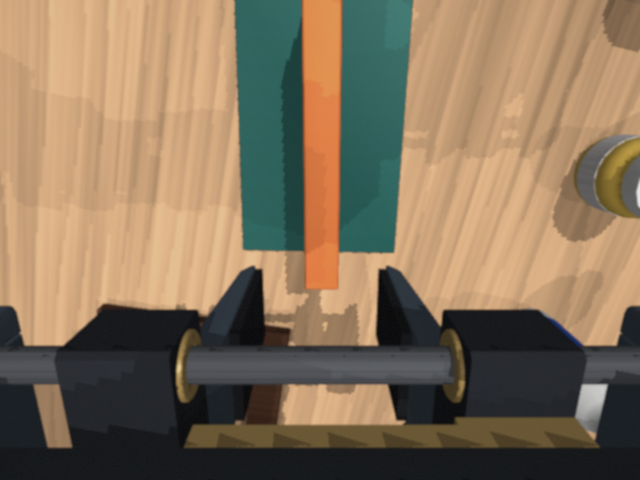

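Run:
```python
from h import *
np.set_printoptions(precision=4,suppress=True)
s=arm.sense(); print(intool(s,wr("w5.npz",[[306,289],[338,289],[303,10],[341,10]],.114)))
```

```text
[[-0.0183 -0.0096  0.1392]
 [-0.0183  0.0094  0.1392]
 [ 0.1309 -0.0096  0.1392]
 [ 0.1309  0.0092  0.1392]]
```

Board is centred in the jaws (±9.5 mm), with its end 18–20 mm beyond the grasp. Descend, grip, lift.

```bash
python3 -m jog '{"translation":[[0,0,0.02],[0,0,0.025],[0,0,0.025],[0,0,0.014],[0,0,0.01]],"roll":[0,0,0,0,0]}'
python3 -m jog '{"translation":[[0,0,0],[0,0,0],[0,0,0],[0,0,0],[0,0,0]],"roll":[0,0,0,0,0]}' 0 60
python3 -m jog '{"translation":[[0,0,-0.003],[0,0,-0.005],[0,0,-0.01],[0,0,-0.02],[0,0,-0.03]],"roll":[0,0,0,0,0]}'
python3 -m jog '{"translation":[[0,0,-0.03],[0,0,-0.03],[0,0,-0.03],[0,0,-0.03],[0,0,-0.022]],"roll":[0,0,0,0,0]}'
python3 -m jog '{"translation":[[0,0,0],[0,0,0],[0,0,0],[0,0,0],[0,0,0]],"roll":[4.2,4.2,0,0,0]}'
python3 - <<'E'
from h import *
np.set_printoptions(precision=4,suppress=True)
s=arm.sense();M=rot(s["tcp_rot"]);print(s["position"],s["qpos"],np.degrees(np.arctan2(M[1,1],M[0,1])))
a=.0628;c,q=np.cos(a),np.sin(a)
seat=np.array([.4882,-.2942])
# tcp: board centre at easel x=0.0115 (vertical, back face +1.5mm), y=0 ; grip 71 mm toward -y
e=np.array([.0115,-.071]); t=seat+[c*e[0]-q*e[1],q*e[0]+c*e[1]]; print("target tcp xy",t,intool(s,[*t,.24]))
E
```

```text
clock: 10.82
position: [0.538, -0.1116, 0.1584]
tcp_rot: [0.0, 0.628, 0.778, 0.0]
contact_force: [-0.3, 0.7, 0.4]
opening: 0.05
clock: 11.23
position: [0.5383, -0.1115, 0.1599]
tcp_rot: [0.001, 0.628, 0.778, 0.0]
contact_force: [-2.8, -1.0, 2.9]
opening: 0.0198
clock: 11.65
position: [0.5364, -0.1111, 0.2259]
tcp_rot: [-0.002, 0.628, 0.778, -0.001]
contact_force: [-0.1, -0.4, -1.8]
opening: 0.02
clock: 12.07
position: [0.5378, -0.1114, 0.3726]
tcp_rot: [0.002, 0.628, 0.778, 0.001]
contact_force: [0.2, -0.1, -2.7]
opening: 0.0197
clock: 12.48
position: [0.5375, -0.1113, 0.3687]
tcp_rot: [-0.0, 0.682, 0.731, -0.0]
contact_force: [0.7, -0.3, -2.3]
opening: 0.0195
[ 0.5375 -0.1113  0.3687] [-0.2252  0.2402  1.485   0.      1.4169 -0.2937] 3.925630086314432
target tcp xy [ 0.5041 -0.3643] [[-0.2502 -0.0506  0.1287]]
```

```bash
python3 -m jog '{"translation":[[-0.01,-0.002,0],[-0.025,-0.005,0],[-0.03,-0.006,0],[-0.033,-0.0065,0],[-0.033,-0.0065,0]],"roll":[0,0,0,0,0]}'
python3 -m jog '{"translation":[[-0.033,-0.0065,0],[-0.033,-0.0065,0],[-0.03,-0.006,0],[-0.018,-0.004,0],[-0.005,-0.0016,0]],"roll":[0,0,0,0,0]}'
python3 -m jog '{"translation":[[0,0,0.01],[0,0,0.02],[0,0,0.02],[0,0,0.02],[0,0,0.01]],"roll":[0,0,0,0,0]}'
python3 - <<'E'
from h import *
np.set_printoptions(precision=4,suppress=True)
s=arm.sense(); print(s["position"], intool(s,[[.5041,-.3643,.240]]))
d=arm.snapshot("wrist"); np.savez("w6.npz",**d,pos=s["position"],q=s["tcp_rot"]); w=d["color"][:,:,::-1]
d=arm.snapshot("scene"); cv2.imwrite("pics/w6.png",np.hstack([cv2.resize(w,(480,360)),cv2.resize(d["color"][90:260,200:350,::-1],(317,360),interpolation=2)]))
E
```

```text
clock: 12.9
position: [0.5201, -0.2456, 0.3686]
tcp_rot: [-0.0, 0.682, 0.731, -0.0]
contact_force: [0.1, 0.2, -1.0]
opening: 0.0201
clock: 13.32
position: [0.5029, -0.3681, 0.3677]
tcp_rot: [-0.0, 0.684, 0.729, -0.001]
contact_force: [0.3, 0.8, -1.9]
opening: 0.0195
clock: 13.73
position: [0.5032, -0.3622, 0.2854]
tcp_rot: [-0.003, 0.682, 0.731, 0.0]
contact_force: [-1.0, 0.6, -1.9]
opening: 0.0198
[ 0.5032 -0.3622  0.2854] [[-0.0024  0.0009  0.0454]]
```

View pics/w6.png

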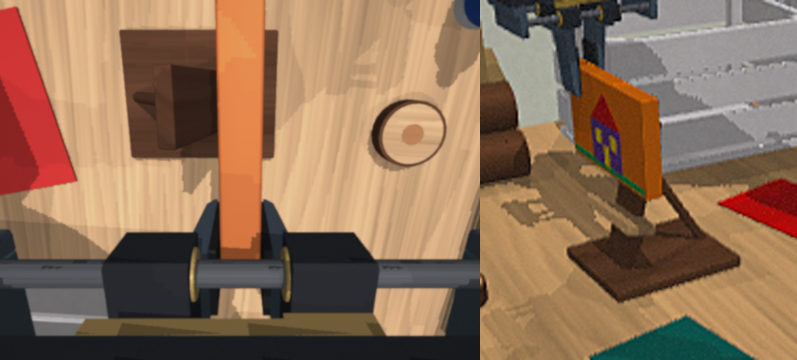

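The board hangs level above the ledge with its house outward and the rear finger beside the backrest. Lower it, with small steps at the end.

```bash
python3 -m jog '{"translation":[[-0.002,0.001,0.01],[0,0,0.012],[0,0,0.01],[0,0,0.006],[0,0,0.003]],"roll":[0,0,0,0,0]}'
python3 -m jog '{"translation":[[0,0,0.001],[0,0,0],[0,0,0.001],[0,0,0],[0,0,0]],"roll":[0,0,0,0,0]}'
python3 -m jog '{"translation":[[0,0,0.001],[0,0,0],[0,0,0],[0,0,0],[0,0,0]],"roll":[0,0,0,0,0]}'
python3 -m jog '{"translation":[[0,0,0.001],[0,0,0],[0,0,0],[0,0,0],[0,0,0]],"roll":[0,0,0,0,0]}'
```

```text
clock: 14.25
position: [0.5051, -0.3659, 0.247]
tcp_rot: [-0.0, 0.683, 0.73, 0.0]
contact_force: [-1.0, -0.1, -1.8]
opening: 0.0199
clock: 14.67
position: [0.5052, -0.3662, 0.2461]
tcp_rot: [0.0, 0.683, 0.73, 0.0]
contact_force: [-0.3, -0.6, -3.0]
opening: 0.0198
clock: 15.08
position: [0.5052, -0.3661, 0.2447]
tcp_rot: [-0.0, 0.683, 0.73, 0.0]
contact_force: [0.2, 0.3, -2.0]
opening: 0.0195
clock: 15.5
position: [0.5052, -0.3661, 0.2437]
tcp_rot: [-0.0, 0.683, 0.73, 0.0]
contact_force: [0.5, 0.1, -1.9]
opening: 0.0199
```

The board is about 1 mm forward of plan, so shift it back 2 mm before touchdown.

```bash
python3 -m jog '{"translation":[[0.001,-0.001,0],[0.001,-0.001,0],[0,0,0],[0,0,0],[0,0,0]],"roll":[0,0,0,0,0]}'
for i in 1 2 3; do python3 -m jog '{"translation":[[0,0,0.001],[0,0,0],[0,0,0],[0,0,0],[0,0,0]],"roll":[0,0,0,0,0]}'; done
```

```text
clock: 15.92
position: [0.503, -0.3642, 0.2438]
tcp_rot: [0.0, 0.683, 0.73, 0.0]
contact_force: [-0.1, -0.1, -2.0]
opening: 0.0196
clock: 16.33
position: [0.5031, -0.3642, 0.2427]
tcp_rot: [-0.0, 0.683, 0.73, 0.0]
contact_force: [0.5, 1.0, -1.4]
opening: 0.0199
clock: 16.75
position: [0.503, -0.3642, 0.2417]
tcp_rot: [-0.0, 0.683, 0.73, 0.0]
contact_force: [0.6, -0.3, -2.4]
opening: 0.0201
clock: 17.17
position: [0.5031, -0.3643, 0.2412]
tcp_rot: [0.0, 0.683, 0.73, 0.0]
contact_force: [-0.1, 0.3, 1.7]
opening: 0.0196
```

Touchdown at z = 0.2412 as predicted. Open in small steps, so the board leans back onto the rear finger as it retreats.

```bash
Z='{"translation":[[0,0,0],[0,0,0],[0,0,0],[0,0,0],[0,0,0]],"roll":[0,0,0,0,0]}'
python3 -m jog '{"translation":[[0,0,0],[0,0,0],[0,0,0],[0,0,0],[0,0,0]],"roll":[0,0,0,0,0]}' 0.026 | tail -2
python3 -m jog '{"translation":[[0,0,0],[0,0,0],[0,0,0],[0,0,0],[0,0,0]],"roll":[0,0,0,0,0]}' 0.034 | tail -2
python3 -m jog '{"translation":[[0,0,0],[0,0,0],[0,0,0],[0,0,0],[0,0,0]],"roll":[0,0,0,0,0]}' 0.042 | tail -2
python3 - <<'E'
from h import *
s=arm.sense(); print(s["position"])
d=arm.snapshot("wrist"); w=d["color"][:,:,::-1]
d=arm.snapshot("scene"); cv2.imwrite("pics/w7.png",np.hstack([cv2.resize(w,(480,360)),cv2.resize(d["color"][90:260,200:350,::-1],(317,360),interpolation=2)]))
E
```

```text
contact_force: [0.8, 0.6, -0.6]
opening: 0.0257
contact_force: [0.5, -0.8, 0.1]
opening: 0.0342
contact_force: [-1.3, 0.2, -0.3]
opening: 0.0421
[ 0.50301424 -0.36422733  0.24069291]
```

View pics/w7.png

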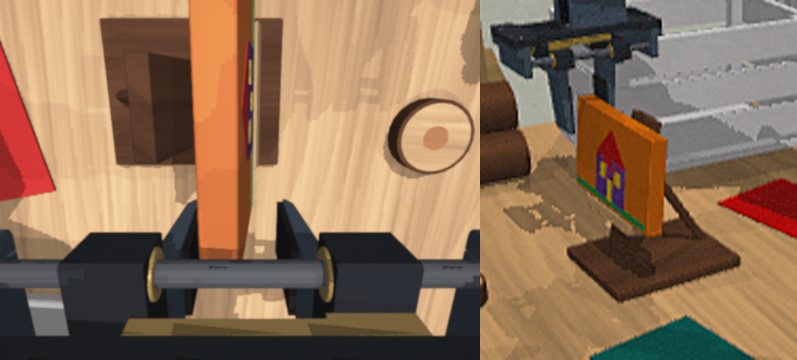

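Leaning back as intended on the rear finger, face visible from above. Carry on in steps.

```bash
python3 -m jog '{"translation":[[0,0,0],[0,0,0],[0,0,0],[0,0,0],[0,0,0]],"roll":[0,0,0,0,0]}' 0.05 | tail -2
python3 -m jog '{"translation":[[0,0,0],[0,0,0],[0,0,0],[0,0,0],[0,0,0]],"roll":[0,0,0,0,0]}' 0.058 | tail -2
python3 -m jog '{"translation":[[0,0,0],[0,0,0],[0,0,0],[0,0,0],[0,0,0]],"roll":[0,0,0,0,0]}' 0.066 | tail -2
python3 -m jog '{"translation":[[0,0,0],[0,0,0],[0,0,0],[0,0,0],[0,0,0]],"roll":[0,0,0,0,0]}' 0.074 | tail -2
python3 -m jog '{"translation":[[0,0,0],[0,0,0],[0,0,0],[0,0,0],[0,0,0]],"roll":[0,0,0,0,0]}' 0.082 | tail -2
python3 -m jog '{"translation":[[0,0,0],[0,0,0],[0,0,0],[0,0,0],[0,0,0]],"roll":[0,0,0,0,0]}' 0.091 | tail -2
python3 - <<'E'
from h import *
s=arm.sense(); print(s["position"])
d=arm.snapshot("wrist"); w=d["color"][:,:,::-1]
np.savez("w8.npz",**d,pos=s["position"],q=s["tcp_rot"])
d=arm.snapshot("scene"); cv2.imwrite("pics/w8.png",np.hstack([cv2.resize(w,(480,360)),cv2.resize(d["color"][90:260,200:350,::-1],(317,360),interpolation=2)]))
E
```

```text
contact_force: [0.3, 0.1, -0.6]
opening: 0.0498
contact_force: [-0.0, 1.1, 0.4]
opening: 0.0581
contact_force: [-0.1, -0.6, -0.2]
opening: 0.0661
contact_force: [0.2, 0.3, 0.1]
opening: 0.0742
contact_force: [1.4, 0.0, 0.6]
opening: 0.0819
contact_force: [0.3, 0.3, 0.9]
opening: 0.091
[ 0.50303203 -0.36425796  0.24068646]
```

View pics/w8.png

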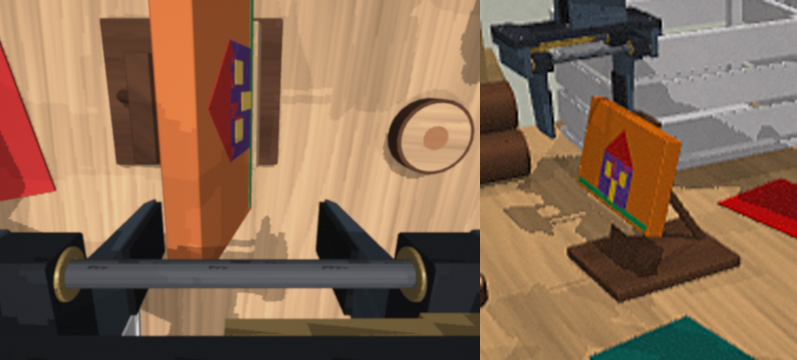

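The board leans on the backrest with the rear finger just behind it. I shift the gripper 6 mm back for clearance, raise it straight up, and check.

```bash
python3 -m jog '{"translation":[[0,-0.003,0],[0,-0.003,0],[0,0,-0.005],[0,0,-0.01],[0,0,-0.015]],"roll":[0,0,0,0,0]}' | tail -2
python3 -m jog '{"translation":[[0,0,-0.02],[0,0,-0.025],[0,0,-0.025],[0,0,-0.025],[-0.02,0,-0.01]],"roll":[0,0,0,0,0]}' | tail -2
python3 -m jog '{"translation":[[-0.02,0,0],[-0.02,0,0],[0,0,0],[0,0,0],[0,0,0]],"roll":[0,0,0,0,0]}'
python3 - <<'E'
from h import *
s=arm.sense()
d=arm.snapshot("wrist"); w=d["color"][:,:,::-1]
np.savez("w9.npz",**d,pos=s["position"],q=s["tcp_rot"])
d=arm.snapshot("scene"); np.save("s9.npy",d["color"]); cv2.imwrite("pics/w9.png",np.hstack([w[0:330,100:540],cv2.resize(d["color"][125:255,225:350,::-1],(317,330),interpolation=2)]))
E
```

```text
contact_force: [-0.4, 0.0, -0.5]
opening: 0.0912
contact_force: [0.5, -0.6, 1.0]
opening: 0.091
clock: 22.37
position: [0.501, -0.4241, 0.3761]
tcp_rot: [-0.0, 0.683, 0.73, 0.0]
contact_force: [-0.0, -0.1, 0.3]
opening: 0.091
```

View pics/w9.png

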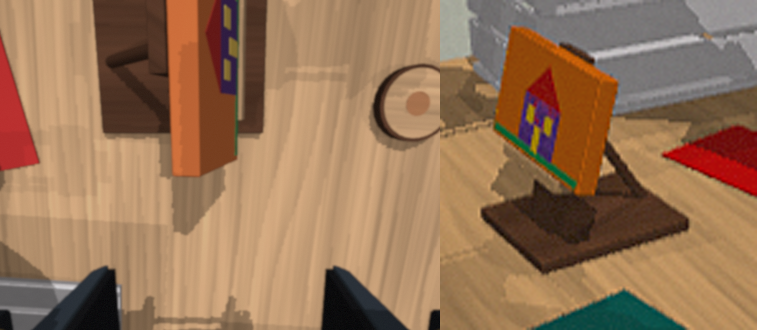

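Corner pixels, wrist: top back (274,177), top front (301,174), bottom front (337,160). In the scene view, the front face's top left is about (254,136) and bottom left about (246.5,175). I'll compare these with the seated-pose prediction.

Run:
```python
from h import *
from scipy.optimize import least_squares
np.set_printoptions(precision=4,suppress=True)
d=np.load("w9.npz"); T=np.eye(4); T[:3,:3]=rot(d["q"]); T[:3,3]=d["pos"]; T=T@d["hand_eye"]
E=R.from_euler("z",.0628).as_matrix(); O=np.array([.4882,-.2942,0])
B=np.array([[-.01,-.09,.11],[.01,-.09,.11],[.01,-.09,0]]); S=np.array([[.01,-.09,.11],[.01,-.09,0]])
def pr(p): # x,y,z in easel, lean, yaw
    A=E@R.from_euler("zy",[p[4],-p[3]]).as_matrix(); o=O+E@p[:3]
    k=(B@A.T+o-T[:3,3])@T[:3,:3]; return k[:,:2]/k[:,2:]*d["fx"]+[d["cx"],d["cy"]], proj("scene",S@A.T+o)
p0=np.array([.0097,0,.0826,np.radians(15),0]); print(pr(p0))
uv=np.array([[274,177],[301,174],[337,160]]); sc=np.array([[254,136],[246.5,175]])
r=least_squares(lambda p:np.r_[(pr(p)[0]-uv).ravel(),(pr(p)[1]-sc).ravel()],p0); print(r.x,np.degrees(r.x[3:]),r.fun.round(1))
```

```text
(array([[271.7091, 176.3849],
       [300.0755, 177.6557],
       [337.0007, 159.7245]]), array([[251.8442, 134.1063],
       [244.9134, 175.6414]]))
[ 0.0003 -0.0002  0.0779  0.2543  0.1069] [14.5711  6.1272] [-0.9  0.1  0.2  1.1 -0.2 -2.1 -2.1 -0.9 -1.2  1.6]
```

The seated prediction matches within about 3 px, but yaw is weakly constrained. My picture allowance is used up, so I'll measure the long edges by code.

Run:
```python
from h import *
from scipy.optimize import least_squares
np.set_printoptions(precision=4,suppress=True)
d=np.load("w9.npz"); T=np.eye(4); T[:3,:3]=rot(d["q"]); T[:3,3]=d["pos"]; T=T@d["hand_eye"]
img=d["color"][:,:,::-1].copy(); g=cv2.GaussianBlur(img,(3,3),0).astype(float)[:,:,2]
hsv=cv2.cvtColor(img,cv2.COLOR_BGR2HSV); print(hsv[100,255:345:5].tolist())
rows=np.arange(5,160,5); 
def edge(lo,hi,ch): 
    k=np.gradient(cv2.GaussianBlur(img[:,:,ch].astype(float),(5,5),0),axis=1)[rows,lo:hi]; return lo+np.argmax(np.abs(k),1)
Lf=edge(258,285,1); Md=edge(290,312,2)
print(Lf,Md)
E=R.from_euler("z",.0628).as_matrix(); O=np.array([.4882,-.2942,0])
def line(y,xb,zb,p):
    A=E@R.from_euler("zy",[p[1],-p[2]]).as_matrix(); o=O+E@np.array([p[0],0,.0826])
    P=np.array([[xb,t,zb] for t in np.linspace(-.09,.09,50)])
    k=(P@A.T+o-T[:3,3])@T[:3,:3]; u=k[:,:2]/k[:,2:]*d["fx"]+[d["cx"],d["cy"]]; o=np.argsort(u[:,1]); return np.interp(y,u[o,1],u[o,0])
f=lambda p:np.r_[line(rows,-.01,.11,p)-Lf,line(rows,.01,.11,p)-Md]
p0=[.0097,0,np.radians(15)]; print("pred resid ends",f(p0)[[0,len(rows)-1,len(rows),-1]])
r=least_squares(lambda p:np.r_[f(p)],p0,loss="soft_l1"); print(r.x,np.degrees(r.x[1:]),np.abs(r.fun).mean())
# underside front edge, picture side: last orange/green column per row
Bt=edge(325,348,2); print("bottom edge",Bt,"pred",line(rows,.01,0,p0).round(0))
```

```text
[[10, 128, 50], [12, 140, 71], [10, 138, 72], [11, 183, 166], [11, 183, 208], [10, 184, 184], [10, 183, 185], [10, 183, 187], [10, 183, 187], [11, 187, 123], [11, 192, 118], [11, 188, 118], [11, 188, 118], [11, 184, 119], [11, 186, 119], [11, 186, 119], [24, 129, 89], [15, 102, 170]]
[266 267 267 267 267 267 267 268 268 268 268 268 268 269 269 269 269 269
 269 270 270 270 270 270 270 270 272 258 259 259 259] [297 297 297 297 297 297 298 298 298 298 298 298 298 298 298 298 298 298
 298 299 299 299 299 299 299 299 299 299 299 299 299]
pred resid ends [ 0.5462 12.0649  1.2411  0.8348]
[0.0145 0.0002 0.3118] [ 0.0088 17.8647] 1.0547256536208196
bottom edge [339 339 339 339 338 338 338 339 328 328 343 338 338 338 338 338 338 338
 338 338 338 338 338 335 335 335 338 337 337 337 337] pred [339. 339. 339. 339. 339. 339. 339. 339. 339. 339. 339. 338. 338. 338.
 338. 338. 338. 338. 338. 338. 338. 338. 338. 338. 338. 337. 337. 337.
 337. 337. 337.]
```

The seated prediction matches all the long edges to about 1 px, with yaw ≈ 0 and lateral position within about 1–2 mm. The arm is clear, so I hand in.

```bash
python3 -c "
from bench import arm
print(arm.hand_in(), arm.sense()['clock'])"
```

```text
the job is handed in; nothing more can be done
the job is handed in; nothing more can be done
```

The orange board is on the easel's ledge, leaning against the backrest with the house facing out, and the job is handed in; no verdict was reported. I lifted it from the rack by its middle and stood it on the green mat, let go. Then I regripped it by its −y end and set it on the ledge at about 241 mm TCP height. I opened the jaws in small steps so it leaned back gently. The clock read 22.4 s at the last move.

**Last checks:**
- **Seating:** the board's long edges matched the predicted seated pose to about 1 px, with yaw about 0°. Sideways it is about 1 mm off centre.
- **Arm:** it is clear above the board, and the wrist force is about zero.
- **Disagreements:** an earlier five-parameter fit to corner pixels gave about 6° of yaw and a depth of 0.3 mm, outside the 3 to 16.5 mm range. I discounted it as poorly constrained because the long edges contradict it. The free edge fit gave about 18° of lean and 14.5 mm of depth, both inside the limits but with lean and depth poorly separated. A few image rows of edge detection were outliers.
- **Not checked:** I took no final picture of the rack or the loose items. Only wood grain, the log slice and part of a red mat showed near the easel in the last view. No contact forces suggested anything else was touched.

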